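# Close up the row of sample plates in the measuring fixture

### The arm

A 6-joint arm with a two-finger parallel gripper is mounted at the origin on the work surface. World frame = base frame: x ahead of the robot, y to its left, z up, the work surface at z = 0. Lengths are in m, angles in rad, forces in N, time in s.
With the tool pointing down it reaches from about 0.325 to 0.9 m from the base axis. Payload 6.1 kg.
Tool frame: the origin (TCP) lies at the very end of the fingers, on their centre line; the grasp point (between the pads) lies 19 mm behind it; z points along the fingers, y is the line along which they close (so a half turn about z gives the same grasp; the last joint's range is limited). The gripper opens to 87 mm and grips with 3 to 60 N. Pads are 19 mm wide; open, the fingers measure 117 mm over their backs; the gripper's body (75 mm by 190 mm) begins 51 mm behind the grasp point.
Start: joints at [-1.34, 0.22, 1.526, -0, 1.395, -0.126], TCP at [0.218, -0.586, 0.223] pointing down, gripper open.
Joint ranges: [-2.98, 2.98], [-0.91, 2.08], [0.09, 2.57], [-1.24, 4.39], [0.2, 2.65], [-2.68, 2.68]. Speed limits (rad/s): [2.57, 2.57, 3.01, 3.14, 3.14, 3.14].

### API

Orientations are given as [roll, pitch, yaw] about the fixed x, y, z axes, in that order (R = Rz(yaw) Ry(pitch) Rx(roll)).
In Python, from station import bot gives the robot as it stands.
- The arm moves only by the tool arm_command, never from a script. Its argument "moves" is a list that holds one entry, the list of rows, each a list of 7 numbers: the shift along the tool's x, y, z normalised to -1 to 1, where 1 is 0.1 m, then the turn, a rotation vector about the tool's x, y, z normalised to -1 to 1, where 1 is 120 degrees, then the closure, from 0 (fully open) to 1 (shut). A call has 1 to 20 rows; each row is the pose to reach, as a shift and turn from the pose commanded when the call began, along the tool's axes at that moment; what a row does not reach only later rows make up. A row lasts 1/8 s, in which the tool goes at most 62.5 mm and 10.7 degrees, less where a joint would pass 70% of its speed; a pose out of reach is approached as far as the arm can. A call with a number of a shift or a turn outside -1 to 1 is refused whole. A call with a gripper value outside its range is refused whole. The fingers move at their own pace and stop on an object; "force" is the grip in N (left out, the last holds). Time passes only in rows, so rows that repeat a pose let the fingers close. It gives the time, the measured TCP pose, the force, the opening and the grip force at its end, in the units of the state.
- bot.get_obs(): the state, without advancing time (a new reading comes with each control period).
- bot.get_image(name): name is "scene" or "top"; returns (picture, depth): 400x640x3 uint8, red, green, blue; 400x640 float32, m along the optical axis (not along the pixel's ray), 0 where there is no reading.
- bot.camera_model(name): a dict with "fov_y" (degrees; the focal length in pixels is half the picture's height over the tangent of half this angle, whatever the lens; pixels are square), "cx", "cy" (the principal point, pixels), "pose" (4x4, takes a point from camera to world coordinates). Camera axes: x right, y down, z forward; pixel columns grow to the right and rows downward; lengths in m; the calibration is good to about 2 mm. A picture is of the moment at which its call begins. camera_model takes no time and is no camera call.
- bot.sign_off(): hands the job in; it is judged then, once.
The state is a dict: "time_s": time; "joint_pos": joint angles; "joint_vel": joint speeds; "tau": joint torques, N m; "tcp_pos": TCP position; "ee_rot": TCP orientation; "ft_force": force on the tool from outside, world axes, zero at the start; "ft_torque": the same for the moment, N m; "width": finger opening in m; "grasp_force": force on a finger pad.
Only numpy, scipy, OpenCV 4.12 (cv2) and the standard library are available. Lean on these libraries where they do the work, as an engineer would, in place of code of your own. Each camera call takes 0.05 s, during which the arm holds its last target. There are 200 camera calls.

### The job

Load the measuring fixture: take the aluminium plates one at a time from the stack, together with any plate lying singly beside the stack or loose on the fixture, and lay them all flat on the fixture's bed in one row that starts at the end stop, each with a short edge flush against the low fence and its long edge butted tight against its neighbour, leaving no gap (the first one tight against the end stop). Then close the open end of the row with the steel end block, pushed tight against the last plate and flush against the fence, and finally press the button on the readout box fully down to start the measurement. Leave the gauges, the calliper and the casting where they lie.

Things in the scene. Friction and masses are not known exactly. Their poses are not given: they have to be found in the camera images.
- fixture: fixed steel fixture: flat grey bed 130 (its x) x 340 (its y) mm, top 12 mm above the bench; a dark fence 20 mm wide along the whole far (+x) side, 5 mm higher than the bed; a dark end stop 20 mm wide across the +y end, 10 mm higher than the bed. Origin: centre of the underside. The row runs from the stop towards its -y
- corner (a point): point on the bed's top in the inner corner of fence and stop, axes as the fixture's: fence face x = 0, stop face y = 0; free bed x -110 to 0, y -320 to 0 mm. First plate's origin belongs at x -28, y -22, z 0 mm, each next 44 mm farther along -y; the end block's at x -25, 42 mm beyond the last plate's
- stackpad: fixed low grey plastic pad 80 x 125 x 8 mm on which the plates are stacked; origin: centre of its underside
- plate1: bottom plate of the stack. All plates are alike: plain aluminium, 56 (its x) x 44 (its y) x 14 mm thick, 95 g, a small dark dot on top. Origin: centre of its underside
- plate2: second plate of the stack. All plates are alike: plain aluminium, 56 (its x) x 44 (its y) x 14 mm thick, 95 g, a small dark dot on top. Origin: centre of its underside
- plate3: third plate, on top of the stack (absent in some starts). All plates are alike: plain aluminium, 56 (its x) x 44 (its y) x 14 mm thick, 95 g, a small dark dot on top. Origin: centre of its underside
- plate4: single plate beside the stack on the pad (absent in some starts). All plates are alike: plain aluminium, 56 (its x) x 44 (its y) x 14 mm thick, 95 g, a small dark dot on top. Origin: centre of its underside
- plate5: stray plate lying loose on the fixture's bed near its -y end (absent in some starts). All plates are alike: plain aluminium, 56 (its x) x 44 (its y) x 14 mm thick, 95 g, a small dark dot on top. Origin: centre of its underside
- endblock: loose bright steel end block with a dark dot on top, 50 (its x) x 40 (its y) x 30 mm high, 460 g, standing on the bench; in the fixture its 50 mm runs across the row (x) and its 40 mm along the row. Origin: centre of its underside
- readout: fixed grey readout box with a display, 80 x 120 x 55 mm high, carrying the button in the middle of its top; origin: centre of its underside
- start_top (a point): centre of the top face of the round black push button (28 mm across) on the readout box; pressed straight down
- start (a joint): travel of the button: 0 m up, 0.006 m fully down, sprung, about 5 N when fully down
- ringgauge: steel ring gauge 48 mm across, 16 mm high; origin: centre of underside; leave alone
- plug: steel plug gauge standing upright, 28 mm across, 60 mm high; origin: centre of underside; leave alone
- calliper: digital calliper 190 mm long lying flat; origin: middle of the beam's underside; leave alone
- casting2: bare aluminium casting offcut about 110 x 60 x 16 mm; origin: underside; leave alone
Not all that is in view belongs to the job. Of the things like the readout, leave any that is yellow; of the rest the smaller one is meant.

How it is judged:
On the way, in this order (a step that is already met when the one before it is completed fails the run):
1. all plates lie in a closed row from the end stop along the fence, and the end block closes it, tight against the last plate and the fence (x of plate1 in the frame of corner between -0.0305 and -0.0255 m and z of plate1 in the frame of corner between -0.003 and 0.003 m and angle between the x axis of each of plate1, plate2, plate3, plate4, plate5, endblock and the x axis of fixture, either way round below 0.05 rad and linear speed of each of plate1, plate2, plate3, plate4, plate5, endblock below 0.02 m/s and y of plate1 in the frame of corner between -0.201 and -0.02 m and x of plate2 in the frame of corner between -0.0305 and -0.0255 m and z of plate2 in the frame of corner between -0.003 and 0.003 m and y of plate2 in the frame of corner between -0.201 and -0.02 m and x of plate3 in the frame of corner between -0.0305 and -0.0255 m and z of plate3 in the frame of corner between -0.003 and 0.003 m and y of plate3 in the frame of corner between -0.201 and -0.02 m and x of plate4 in the frame of corner between -0.0305 and -0.0255 m and z of plate4 in the frame of corner between -0.003 and 0.003 m and y of plate4 in the frame of corner between -0.201 and -0.02 m and x of plate5 in the frame of corner between -0.0305 and -0.0255 m and z of plate5 in the frame of corner between -0.003 and 0.003 m and y of plate5 in the frame of corner between -0.201 and -0.02 m and (y of each of plate1, plate2, plate3, plate4, plate5 in the frame of corner above -0.157 m or height (world z) of plate3 above -1 m) and (y of each of plate1, plate2, plate3, plate4, plate5 in the frame of corner above -0.157 m or height (world z) of plate4 above -1 m) and (y of each of plate1, plate2, plate3, plate4, plate5 in the frame of corner above -0.157 m or height (world z) of plate5 above -1 m) and (y of each of plate1, plate2, plate3, plate4, plate5 in the frame of corner above -0.113 m or height (world z) of any of plate4, plate5 above -1 m) and (y of each of plate1, plate2, plate3, plate4, plate5 in the frame of corner above -0.113 m or height (world z) of any of plate3, plate5 above -1 m) and (y of each of plate1, plate2, plate3, plate4, plate5 in the frame of corner above -0.113 m or height (world z) of any of plate3, plate4 above -1 m) and x of endblock in the frame of corner between -0.0275 and -0.0225 m and z of endblock in the frame of corner between -0.003 and 0.003 m and y of endblock in the frame of corner above -0.244 m and (y of endblock in the frame of corner above -0.2 m or height (world z) of plate3 above -1 m) and (y of endblock in the frame of corner above -0.2 m or height (world z) of plate4 above -1 m) and (y of endblock in the frame of corner above -0.2 m or height (world z) of plate5 above -1 m) and (y of endblock in the frame of corner above -0.156 m or height (world z) of any of plate4, plate5 above -1 m) and (y of endblock in the frame of corner above -0.156 m or height (world z) of any of plate3, plate5 above -1 m) and (y of endblock in the frame of corner above -0.156 m or height (world z) of any of plate3, plate4 above -1 m)), for 0.2 s.
2. the button is pressed fully down with the row closed (all of step 1 and value of joint start above 0.0045 m), for 0.05 s.
At the end, for the whole second after the job is handed in: All plates flat on the bed (3 mm), at rest, within 2.5 mm of the fence, square (0.05 rad), in a row from the stop whose gaps add up to under 3 mm; end block likewise against the last plate (under 4 mm in all); after that the button was pressed 4.5 mm or more, and is up again (all of step 1 and value of joint start below 0.002 m); the robot touches nothing.
It fails at once if a gauge, the calliper or the casting is moved by more than 30 mm (distance of any of ringgauge, plug, calliper, casting2 from where it was at the start of the episode above 0.03 m).
Of plate3, plate4, plate5 only 1 to 3 are there at a start; the rules pass over those that are not, and their reading is None.
At some moment in a run one of endblock may be knocked a few centimetres aside while the robot is not near it.
Once in a run the grip may slacken for a moment while it holds something.
It also fails if it takes over 210 s, if anything falls off the work surface, if the arm or the gripper's body presses on something with over 40 N, if the wrist force passes 120 N, or if a joint passes its speed limit or range.

## Working session

There is one attempt and no reset: what is moved stays moved. The work goes in short steps, Python scripts to look and compute and a tool call to move; the robot and the scene stay as the last step left them, time stands still between calls to the robot, and variables do not carry over. Pictures are saved under pics/ and viewed, at most 14 in all, crops included, and the job is handed in when it is done.

Besides the shell and the picture viewer there is one more tool, called as name(argument=value, ...), one argument or row to a line, values as JSON. arm_command: Moves the arm, as the interface text tells. Scaled input: -1 to 1 covers 0.1 m each way for a shift and 120 degrees each way for a turn. Its arguments: {"type":"object","properties":{"moves":{"type":"array"},"force":{"type":"number"}},"required":["moves"]}

```bash
mkdir -p pics; ls
python3 - <<'E'
from station import bot
import cv2,numpy as np
np.set_printoptions(precision=4,suppress=True)
for n in("scene","top"):
    im,d=bot.get_image(n); np.savez(f"pics/{n}0.npz",im=im,d=d); cv2.imwrite(f"pics/{n}0.png",im[:,:,::-1])
    print(n,bot.camera_model(n), (d>0).mean())
print(bot.get_obs())
E
```

```text
pics
scene {'fov_y': 47.457454667928005, 'cx': 321.8678199784722, 'cy': 209.7266628804435, 'pose': array([[ 0.8833,  0.2998, -0.3603,  0.9436],
       [ 0.4687, -0.5531,  0.6888, -0.8054],
       [ 0.0072, -0.7773, -0.6291,  0.8895],
       [ 0.    ,  0.    ,  0.    ,  1.    ]])} 0.99598046875
top {'fov_y': 50.49997652625257, 'cx': 320.26036917729937, 'cy': 201.5934859983612, 'pose': array([[ 0.005 , -0.998 ,  0.0629,  0.3812],
       [-1.    , -0.0045,  0.0079,  0.0671],
       [-0.0076, -0.0629, -0.998 ,  1.4931],
       [ 0.    ,  0.    ,  0.    ,  1.    ]])} 0.9960078125
{'time_s': 0.1, 'joint_pos': array([-1.3401,  0.2211,  1.5275, -0.    ,  1.3947, -0.1261]), 'joint_vel': array([-0.0001,  0.0005, -0.0029,  0.0026, -0.0003, -0.0004]), 'tau': array([  0.0019, -49.5941, -38.8517,   0.0701,   0.0515,  -0.0001]), 'tcp_pos': array([ 0.2182, -0.5851,  0.2215]), 'ee_rot': array([-3.1398, -0.0002,  0.3568]), 'ft_force': array([-0.7419,  0.0732,  0.0842]), 'ft_torque': array([-0.0104,  0.0354, -0.0059]), 'grasp_force': 0.0, 'width': 0.08701278704844123}
```

View pics/scene0.png

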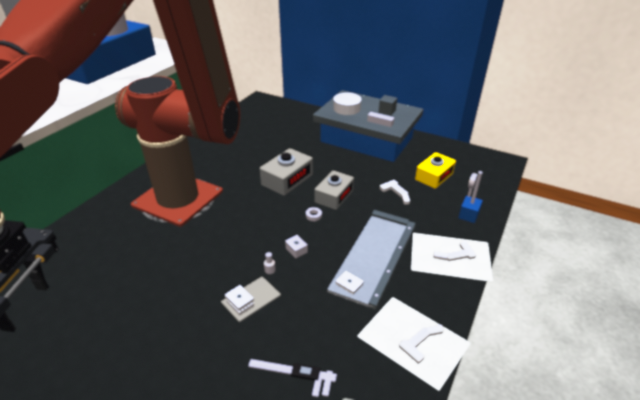

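View pics/top0.png

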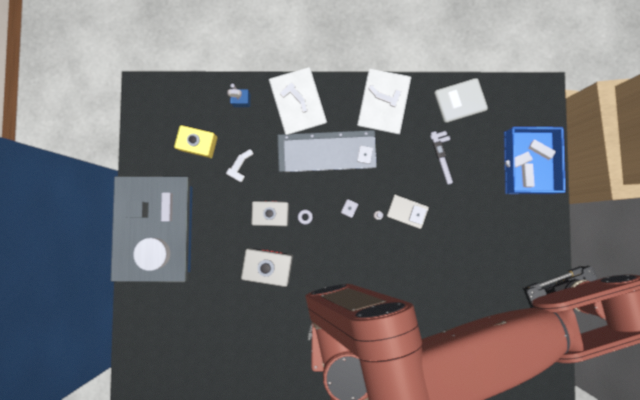

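The views show the fixture (top image, 278–376, 133–171) with its stop at the left end and a stray plate at (366,154). The stack on its pad is at (418,214), the end block at (349,208), the ring at (305,216), the plug at (378,215), and the calliper at (442,157).

Three things look like the readout:
- (269,214): grey and small. This fits "not yellow, the smaller one".
- (267,267): grey but larger.
- (196,141): yellow.

Next I'll confirm this in a crop and measure.

```bash
cat > h.py <<'E'
import numpy as np,cv2
from station import bot
np.set_printoptions(precision=4,suppress=True)
M={n:bot.camera_model(n) for n in("scene","top")}
def f(n): return 200/np.tan(np.radians(M[n]["fov_y"]/2))
def grab(n,tag=None):
    im,d=bot.get_image(n)
    if tag: np.savez(f"pics/{n}{tag}.npz",im=im,d=d)
    return im,d
def load(n,tag): z=np.load(f"pics/{n}{tag}.npz"); return z["im"],z["d"]
def cloud(n,d):
    m=M[n]; v,u=np.mgrid[:400,:640]
    c=np.stack([(u-m["cx"])/f(n)*d,(v-m["cy"])/f(n)*d,d],-1)
    return c@m["pose"][:3,:3].T+m["pose"][:3,3]
def ray(n,uv,z):
    m=M[n]; uv=np.atleast_2d(uv).astype(float)
    r=np.c_[(uv[:,0]-m["cx"])/f(n),(uv[:,1]-m["cy"])/f(n),np.ones(len(uv))]@m["pose"][:3,:3].T
    o=m["pose"][:3,3]; return o+r*((z-o[2])/r[:,2])[:,None]
def crop(im,box,k,fn):
    x0,y0,x1,y1=box; cv2.imwrite("pics/"+fn,cv2.resize(im[y0:y1,x0:x1,::-1],None,fx=k,fy=k,interpolation=cv2.INTER_CUBIC))
E
python3 - <<'E'
from h import *
P={}
for n in M:
    im,d=load(n,"0"); P[n]=cloud(n,d)
t=P["top"];s=P["scene"]
for nm,b in dict(table_near=(300,330,180,200),table_r=(460,490,200,240),readS=(255,265,205,225),fixbed=(290,345,142,168),endblk=(346,353,205,212),stack=(413,421,210,217),stray=(362,370,151,158),pad=(395,402,205,212)).items():
    q=t[b[2]:b[3],b[0]:b[1]].reshape(-1,3); print(nm,q.mean(0),q[:,2].std())
for nm,b in dict(table=(180,220,330,380),endblk=(292,300,238,245),stack=(234,246,292,302),pad=(258,270,288,298),stray=(343,352,277,286),bed=(365,385,235,260),readS=(322,330,178,186)).items():
    q=s[b[2]:b[3],b[0]:b[1]].reshape(-1,3); print('S',nm,q.mean(0),q[:,2].std())
im,_=load("scene","0"); im2,_=load("top","0")
a=cv2.resize(im[140:320,200:440],None,fx=3.3,fy=3.3,interpolation=cv2.INTER_CUBIC)
cv2.imwrite("pics/cs.png",a[:,:,::-1])
b=cv2.resize(im2[120:290,240:440],None,fx=3.5,fy=3.5,interpolation=cv2.INTER_CUBIC); cv2.imwrite("pics/ct.png",b[:,:,::-1])
E
```

```text
table_near [0.5173 0.0992 0.0071] 0.10538713311675489
table_r [ 0.4148 -0.4604  0.0063] 0.10544428482745122
readS [0.4269 0.2846 0.0551] 0.0043368998967519105
fixbed [0.6397 0.0911 0.0178] 0.09581803030833497
endblk [ 0.4501 -0.0187  0.0598] 0.20690638268231745
stack [ 0.4352 -0.2518  0.0356] 0.002786211380122367
stray [ 0.6408 -0.0783  0.0249] 0.003413019015081735
pad [ 0.4535 -0.1936  0.0068] 0.0027679047396398405
S table [ 0.4372 -0.4153  0.0055] 0.0657601717705115
S endblk [ 0.4519 -0.021   0.0305] 0.0018217241918395564
S stack [ 0.4363 -0.2593  0.0366] 0.0015615482879149055
S pad [ 0.465  -0.2024  0.0086] 0.001621841014880691
S stray [ 0.6394 -0.0833  0.0266] 0.0015744388805731975
S bed [0.6499 0.0722 0.0196] 0.0781420879630481
S readS [0.409  0.2394 0.0547] 0.012991789456170046
```

View pics/cs.png

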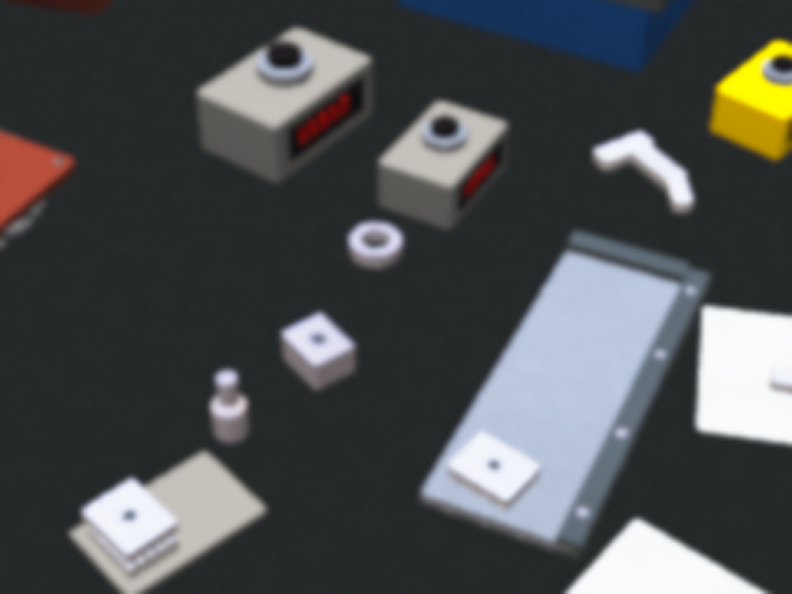

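View pics/ct.png

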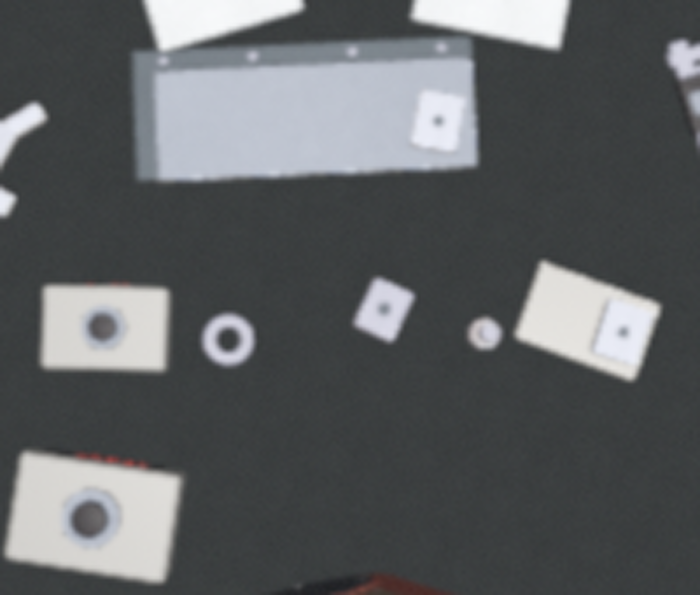

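The crops confirm the small grey readout at top (269,214), scene (334,188), with a larger grey box and a yellow one beside it that stay untouched. The stack's top is at 36 mm, so it holds two plates. With the stray on the bed (26 mm) that makes three, and there is no plate beside the stack.

```bash
cat >> h.py <<'E'
def rect(n,im,box,z,thr,k=6,lo=False):
    """bright blob in box -> min-area rectangle on plane z: centre, sides, yaw(long axis)"""
    x0,y0,x1,y1=box; g=cv2.cvtColor(im,cv2.COLOR_RGB2GRAY)[y0:y1,x0:x1]
    g=cv2.resize(g,None,fx=k,fy=k,interpolation=cv2.INTER_CUBIC)
    m=((g<thr) if lo else (g>thr)).astype(np.uint8)
    c=max(cv2.findContours(m,cv2.RETR_EXTERNAL,cv2.CHAIN_APPROX_NONE)[0],key=cv2.contourArea)[:,0]
    uv=(c+.5)/k-.5+[x0,y0]; w=ray(n,uv,z)[:,:2]
    (cx,cy),(a,b),an=cv2.minAreaRect((w*1000).astype(np.float32))
    if a<b: an+=90; a,b=b,a
    return np.array([cx,cy]),(round(a,1),round(b,1)),(an+90)%180-90
def dot(n,im,uv,z,r=5,k=6):
    """dark dot near uv -> world xy in mm"""
    u,v=uv; g=cv2.cvtColor(im,cv2.COLOR_RGB2GRAY)[v-r:v+r+1,u-r:u+r+1].astype(float)
    w=np.clip(np.median(g)-12-g,0,None); yy,xx=np.mgrid[-r:r+1,-r:r+1]
    return ray(n,[u+(w*xx).sum()/w.sum(),v+(w*yy).sum()/w.sum()],z)[0,:2]*1000
E
python3 - <<'E'
from h import *
it,_=load("top","0"); is_,_=load("scene","0")
g=cv2.cvtColor(it,cv2.COLOR_RGB2GRAY); gs=cv2.cvtColor(is_,cv2.COLOR_RGB2GRAY)
print(g[130:176:2,320]); print(g[150,272:300]); print(g[208,340:360]);print(g[214,385:432]);print(g[154,355:382])
print(gs[245,284:312]); print(gs[297,222:285])
print("block",rect("top",it,(338,196,362,222),.03,130), dot("top",it,(349,208),.03,3),dot("scene",is_,(296,242),.03,4))
print("stack",rect("top",it,(406,200,432,232),.036,222), dot("top",it,(418,214),.036,3),dot("scene",is_,(239,296),.036,4))
print("stray",rect("top",it,(354,142,380,168),.026,212), dot("top",it,(365,154),.026,3),dot("scene",is_,(349,281),.026,4))
print("bed",rect("top",it,(270,125,385,180),.012,150))
print("pad",rect("top",it,(380,190,435,235),.008,130))
print("readout",rect("top",it,(245,195,295,232),.055,130))
print("btn",dot("top",it,(269,213),.065,5),dot("scene",is_,(335,179),.065,5))
E
```

```text
[ 64  83 129 131 148 193 195 196 194 194 196 195 197 196 196 196 196 196
 196 194 127  63  62]
[ 61  61  62  63  63  74  99 123 130 130 129 138 163 189 195 196 196 196
 196 197 196 196 196 195 195 195 195 195]
[ 62  75 126 181 211 216 213 198 164 140 148 180 210 216 213 195 146  86
  63  61]
[ 64  85 147 201 223 226 226 226 226 226 226 226 226 226 226 227 226 226
 226 226 226 226 226 224 212 189 202 229 234 234 228 207 171 160 196 227
 235 235 234 227 203 136  72  61  61  61  62]
[193 192 194 208 229 234 235 230 211 172 157 190 221 234 235 231 218 201
 192 183 156  98  63  61  61  60  63]
[ 50  75 103 122 144 175 207 224 229 229 226 221 217 220 223 226 226 225
 222 217 207 186 148  99  58  42  39  40]
[ 39  48  77 124 166 202 229 239 244 245 245 245 244 241 231 205 181 177
 196 226 239 244 244 245 244 244 244 243 242 237 227 207 196 194 194 194
 194 194 194 195 194 194 194 194 194 194 195 195 194 193 190 184 171 149
 123  96  73  55  44  40  39  39  40]
block (array([451.8901, -21.4122]), (54.6, 44.6), -24.61865234375) [452.3184 -21.6816] [455.4712 -22.7709]
stack (array([ 433.9699, -240.1523]), (76.5, 71.7), 70.48452758789062) [ 430.3983 -255.6348] [ 433.1034 -257.9499]
stray (array([640.6287, -75.4765]), (56.4, 46.0), -9.794967651367188) [640.3397 -75.8269] [643.4067 -78.3663]
bed (array([644.6667,  47.7631]), (323.0, 113.5), -87.15498065948486)
pad (array([ 442.14  , -226.5254]), (129.5, 84.3), 70.04840087890625)
readout (array([431.7756, 250.5777]), (123.0, 82.4), 88.93885803222656)
btn [431.8346 252.6995] [431.7134 255.8114]
```

Run:
```python
from h import *
it,_=load("top","0"); is_,_=load("scene","0")
for t in(218,225,232): print("stackS",t,rect("scene",is_,(218,280,262,314),.036,t,lo=False))
for t in(215,225): print("strayS",rect("scene",is_,(330,268,368,296),.026,t))
for t in(150,185,205): print("blockS",rect("scene",is_,(280,230,314,262),.03,t))
# fixture edges: subpixel profile crossings in top view
g=cv2.cvtColor(it,cv2.COLOR_RGB2GRAY).astype(float)
def cross(p,th):
    i=np.where((p[:-1]-th)*(p[1:]-th)<=0)[0]; return i+(th-p[i])/(p[i+1]-p[i]+1e-9)
F=[];N=[]
for u in range(290,352,2):
    c=cross(g[130:180,u],163); F.append([u,130+c[0]]); c=cross(g[150:180,u],130); N.append([u,150+c[-1]])
S=[[272+cross(g[v,272:300],163)[0],v] for v in range(146,166,2)]
O=[[272+cross(g[v,272:300],96)[0],v] for v in range(140,166,2)]
E=[[355+cross(g[v,355:385],128)[-1],v] for v in range(140,164,2)]
def line(uv,z):
    w=ray("top",np.array(uv),z)[:,:2]*1000; c=np.median(w,0); vx=cv2.fitLine(w.astype(np.float32),cv2.DIST_HUBER,0,.01,.01).ravel(); return vx[2:],np.degrees(np.arctan2(vx[1],vx[0]))
for nm,a,z in(("fence",F,.0145),("near",N,.012),("stop",S,.017),("outer",O,.022),("end",E,.012)): print(nm,*line(a,z))
```

```text
stackS 218 (array([ 433.6024, -257.6391]), (54.6, 45.0), -18.58525848388672)
stackS 225 (array([ 433.5513, -257.7769]), (53.8, 43.6), -18.4588623046875)
stackS 232 (array([ 433.5242, -257.936 ]), (52.4, 42.1), -18.478729248046875)
strayS (array([642.5603, -77.5836]), (58.0, 46.7), -10.681434631347656)
strayS (array([642.8074, -77.9308]), (56.0, 44.3), -10.830459594726562)
blockS (array([455.169, -25.982]), (53.1, 42.9), -25.14020538330078)
blockS (array([455.0338, -25.7904]), (48.7, 38.8), -25.114952087402344)
blockS (array([454.9233, -25.6523]), (45.3, 36.0), -25.48621368408203)
fence [699.2552  54.8573] -88.4011
near [584.4261 119.7332] -87.12471
stop [637.6562 206.5897] 2.6267567
outer [643.7964 227.8649] 2.4709625
end [ 647.5229 -114.1837] 3.1403975
```

```bash
cat >> h.py <<'E'
from scipy.spatial.transform import Rotation as Ro
def plan(*targets,start=None):
    """targets (x,y,z mm,yaw deg): normalised tool-axis shift and turn, each from the preceding pose"""
    o=bot.get_obs(); p=o["tcp_pos"]*1000; R=Ro.from_euler("xyz",o["ee_rot"])
    for t in targets:
        T=Ro.from_euler("xyz",[np.pi,0,np.radians(t[3])]); q=np.array(t[:3],float)
        d=R.inv().apply(q-p)/100; r=np.degrees((R.inv()*T).as_rotvec())/120
        print("shift",np.round(d,4),"turn",np.round(r,4)); p,R=q,T
def st():
    o=bot.get_obs(); print("t",round(o["time_s"],2),"tcp",o["tcp_pos"]*1000,"rpy",np.degrees(o["ee_rot"]),"F",o["ft_force"],"w",round(o["width"]*1000,2),"g",round(o["grasp_force"],1))
E
python3 -c "
from h import *
st(); plan((642,-77,120,79.7),(642,-77,19,79.7))"
```

```text
t 0.1 tcp [ 218.1514 -585.0858  221.5338] rpy [-179.8997   -0.0116   20.4405] F [-0.7419  0.0732  0.0842] w 87.01 g 0.0
shift [ 5.7458 -3.2789  1.0222] turn [-0.0007 -0.0005 -0.4938]
shift [-0.   -0.    1.01] turn [0. 0. 0.]
```

arm_command(
  moves=[
    [[0.5,-0.28,0.08,0,0,0,0],[0.96,-0.55,0.17,0,0,0,0],[0.96,-0.55,0.17,0,0,0,0]],
  ],
)

```text
time_s: 0.48
tcp_pos: [0.2908, -0.4971, 0.204]
ee_rot: [-3.138, -0.001, 0.361]
ft_force: [0.2, 0.8, 0.6]
width: 0.0873
grasp_force: 0.0
```

arm_command(
  moves=[
    [[0.5,-0.28,0.08,0,0,0,0],[0.96,-0.55,0.17,0,0,0,0],[0.96,-0.55,0.17,0,0,0,0]],
  ],
)

```text
time_s: 0.85
tcp_pos: [0.3609, -0.4132, 0.1876]
ee_rot: [-3.139, 0.0, 0.361]
ft_force: [-0.5, 0.1, -0.0]
width: 0.0874
grasp_force: 0.0
```

arm_command(
  moves=[
    [[0.5,-0.28,0.08,0,0,0,0],[0.96,-0.55,0.17,0,0,0,0],[0.96,-0.55,0.17,0,0,0,0]],
  ],
)

```text
time_s: 1.23
tcp_pos: [0.4313, -0.329, 0.1709]
ee_rot: [-3.14, 0.0, 0.36]
ft_force: [-0.7, -0.1, 0.9]
width: 0.0871
grasp_force: 0.0
```

arm_command(
  moves=[
    [[0.5,-0.28,0.08,0,0,0,0],[0.96,-0.55,0.17,0,0,0,0],[0.96,-0.55,0.17,0,0,0,0]],
  ],
)

```text
time_s: 1.6
tcp_pos: [0.502, -0.2447, 0.154]
ee_rot: [-3.141, 0.001, 0.36]
ft_force: [-0.5, -0.5, -0.6]
width: 0.0868
grasp_force: 0.0
```

arm_command(
  moves=[
    [[0.5,-0.28,0.08,0,0,0,0],[0.96,-0.55,0.17,0,0,0,0],[0.96,-0.55,0.17,0,0,0,0]],
  ],
)

```text
time_s: 1.98
tcp_pos: [0.5727, -0.1602, 0.1371]
ee_rot: [-3.141, 0.001, 0.359]
ft_force: [-0.1, -0.2, 0.9]
width: 0.0869
grasp_force: 0.0
```

arm_command(
  moves=[
    [[0.5,-0.28,0.08,0,0,-0.08,0],[0.96,-0.53,0.17,0,0,-0.16,0],[0.96,-0.53,0.17,0,0,-0.25,0],[0.96,-0.53,0.17,0,0,-0.33,0],[0.96,-0.53,0.17,0,0,-0.41,0],[0.96,-0.53,0.17,0,0,-0.494,0],[0.96,-0.53,0.17,0,0,-0.494,0],[0.96,-0.53,0.17,0,0,-0.494,0]],
  ],
)

```text
time_s: 2.98
tcp_pos: [0.6433, -0.079, 0.1208]
ee_rot: [3.141, 0.0, 1.386]
ft_force: [0.6, -0.3, -0.7]
width: 0.0868
grasp_force: 0.0
```

```bash
python3 -c "
from h import *
st(); plan((642,-77,100,79.7),(642,-77,19,79.7))"
```

```text
t 2.98 tcp [643.3079 -78.9915 120.8066] rpy [179.9818   0.0275  79.4356] F [ 0.5701 -0.3116 -0.7004] w 86.84 g 0.0
shift [ 0.0173 -0.0166  0.2081] turn [ 0.0002  0.0002 -0.0022]
shift [-0.   -0.    0.81] turn [0. 0. 0.]
```

arm_command(
  moves=[
    [[0.01,-0.01,0.4,0,0,0,0.15],[0.02,-0.02,0.8,0,0,0,0.15],[0.02,-0.02,0.8,0,0,0,0.15]],
  ],
)

```text
time_s: 3.35
tcp_pos: [0.6383, -0.0745, 0.0366]
ee_rot: [-3.134, -0.0, 1.389]
ft_force: [-0.5, 0.4, -0.2]
width: 0.0747
grasp_force: 0.0
```

arm_command(
  moves=[
    [[0,0,0.215,0,0,0,0.15],[0,0,0.215,0,0,0,0.5],[0,0,0.215,0,0,0,0.5],[0,0,0.215,0,0,0,0.5],[0,0,0.215,0,0,0,0.5]],
  ],
  force=30,
)

```text
time_s: 3.98
tcp_pos: [0.6428, -0.075, 0.0203]
ee_rot: [3.139, 0.0, 1.391]
ft_force: [1.1, -0.4, 3.3]
width: 0.0555
grasp_force: 30.0
```

arm_command(
  moves=[
    [[0,0,-0.3,0,0,-0.05,0.5],[0,0,-0.3,0,0,-0.11,0.5],[0,0,-0.3,0,0,-0.11,0.5],[0,0,-0.3,0,0,-0.11,0.5]],
  ],
  force=30,
)

```text
time_s: 4.47
tcp_pos: [0.6413, -0.0746, 0.0485]
ee_rot: [-3.141, -0.0, 1.619]
ft_force: [0.4, -0.1, -1.9]
width: 0.0558
grasp_force: 30.0
```

```bash
python3 -c "
from h import *
st(); plan((657.7,172.7,40,92.85),(657.7,172.7,21.5,92.85))"
```

```text
t 4.47 tcp [641.2959 -74.6435  48.4708] rpy [-179.9376   -0.0192   92.7862] F [ 0.4202 -0.0716 -1.8866] w 55.76 g 30.0
shift [2.4625 0.2842 0.0852] turn [-0.0005 -0.0002 -0.0005]
shift [-0.    -0.     0.185] turn [0. 0. 0.]
```

arm_command(
  moves=[
    [[0.4,0.05,0,0,0,0,0.5],[0.8,0.1,0,0,0,0,0.5],[0.8,0.1,0,0,0,0,0.5]],
  ],
)

```text
time_s: 4.85
tcp_pos: [0.6472, 0.0085, 0.0483]
ee_rot: [-3.14, -0.001, 1.623]
ft_force: [-0.1, 0.4, -1.0]
width: 0.055
grasp_force: 30.0
```

arm_command(
  moves=[
    [[0.4,0.05,0,0,0,0,0.5],[0.8,0.1,0,0,0,0,0.5],[0.8,0.1,0,0,0,0,0.5]],
  ],
)

```text
time_s: 5.22
tcp_pos: [0.6533, 0.0879, 0.0485]
ee_rot: [-3.141, -0.0, 1.623]
ft_force: [0.1, -0.7, -0.5]
width: 0.0553
grasp_force: 30.0
```

arm_command(
  moves=[
    [[0.4,0.04,0,0,0,0,0.5],[0.86,0.08,0,0,0,0,0.5],[0.86,0.08,0.15,0,0,0,0.5],[0.86,0.08,0.26,0,0,0,0.5],[0.86,0.08,0.26,0,0,0,0.5]],
  ],
)

```text
time_s: 5.85
tcp_pos: [0.6564, 0.1704, 0.0213]
ee_rot: [-3.139, 0.001, 1.62]
ft_force: [0.7, 0.4, -0.3]
width: 0.0557
grasp_force: 30.0
```

Run:
```python
from h import *
st()
im,d=grab("scene","1"); crop(im,(310,190,450,310),5,"c1.png")
```

```text
t 5.85 tcp [656.3598 170.3547  21.3338] rpy [-179.8409    0.0386   92.8116] F [ 0.6746  0.3876 -0.2904] w 55.71 g 30.0
```

View pics/c1.png

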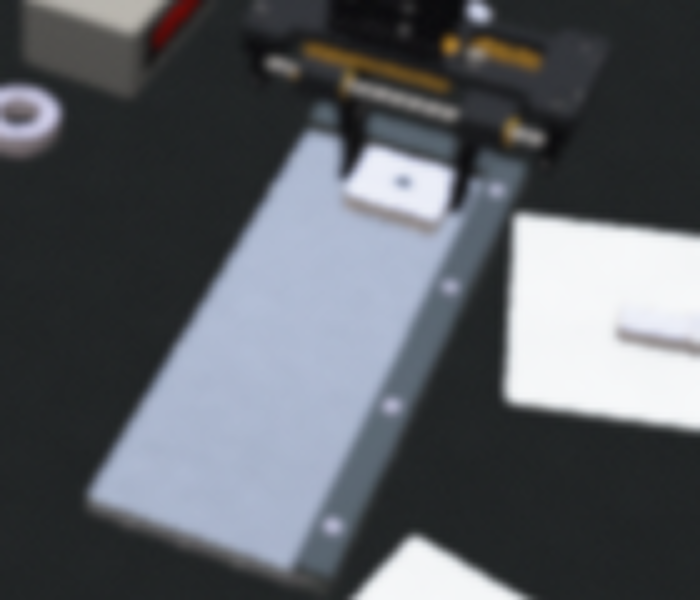

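The plate is held square near the corner, crop (400,185), with the right-hand finger above the fence. Next I'll push it onto the fence.

arm_command(
  moves=[
    [[0,0.03,0,0,0,0,0.5],[0,0.06,0,0,0,0,0.5],[0,0.06,0,0,0,0,0.5]],
  ],
)

```text
time_s: 6.28
tcp_pos: [0.6638, 0.1724, 0.0235]
ee_rot: [3.141, -0.0, 1.621]
ft_force: [0.1, -0.0, -1.1]
width: 0.0552
grasp_force: 30.0
```

arm_command(
  moves=[
    [[0,0.01,0,0,0,0,0.5],[0,0.02,0,0,0,0,0.5],[0,0.02,0,0,0,0,0.5]],
  ],
)

```text
time_s: 6.65
tcp_pos: [0.6653, 0.1728, 0.0231]
ee_rot: [3.142, 0.0, 1.622]
ft_force: [-0.0, 0.3, -1.1]
width: 0.0554
grasp_force: 30.0
```

arm_command(
  moves=[
    [[0,0.01,0,0,0,0,0.5],[0,0.015,0,0,0,0,0.5],[0,0.015,0,0,0,0,0.5]],
  ],
)

```text
time_s: 7.02
tcp_pos: [0.6667, 0.1728, 0.023]
ee_rot: [-3.142, -0.0, 1.622]
ft_force: [0.2, 1.0, -1.1]
width: 0.0556
grasp_force: 30.0
```

arm_command(
  moves=[
    [[0,0.005,0.017,0,0,0,0.5],[0,0.01,0.02,0,0,0,0.5],[0,0.01,0.02,0,0,0,0.5]],
  ],
)

```text
time_s: 7.4
tcp_pos: [0.6669, 0.1728, 0.0205]
ee_rot: [-3.14, 0.0, 1.622]
ft_force: [-4.3, -0.8, 1.0]
width: 0.0558
grasp_force: 30.0
```

arm_command(
  moves=[
    [[0,0.01,0,0,0,0,0.5],[0,0.015,0,0,0,0,0.5],[0,0.015,0,0,0,0,0.5]],
  ],
)

```text
time_s: 7.78
tcp_pos: [0.667, 0.1728, 0.0203]
ee_rot: [-3.137, 0.0, 1.622]
ft_force: [-9.1, -1.2, 2.1]
width: 0.0555
grasp_force: 30.0
```

arm_command(
  moves=[
    [[0,0.01,0,0,0,0,0.5],[0,0.015,0,0,0,0,0.5],[0,0.015,0,0,0,0,0.5]],
  ],
)

```text
time_s: 8.15
tcp_pos: [0.6671, 0.1729, 0.0202]
ee_rot: [-3.133, 0.001, 1.622]
ft_force: [-13.9, -1.1, 5.8]
width: 0.0555
grasp_force: 30.0
```

arm_command(
  moves=[
    [[0.03,-0.025,0,0,0,0,0.5],[0.06,-0.025,0,0,0,0,0.5],[0.09,-0.025,0,0,0,0,0.5],[0.09,-0.025,0,0,0,0,0.5]],
  ],
)

```text
time_s: 8.65
tcp_pos: [0.6665, 0.1816, 0.0202]
ee_rot: [-3.139, 0.001, 1.622]
ft_force: [-4.7, -1.4, -1.4]
width: 0.0556
grasp_force: 30.0
```

arm_command(
  moves=[
    [[0.01,0,0,0,0,0,0.5],[0.02,0,0,0,0,0,0.5],[0.02,0,0,0,0,0,0.5]],
  ],
)

```text
time_s: 9.02
tcp_pos: [0.6664, 0.1832, 0.0202]
ee_rot: [-3.139, 0.001, 1.622]
ft_force: [-4.9, -3.3, -0.4]
width: 0.0558
grasp_force: 30.0
```

arm_command(
  moves=[
    [[0.01,0,0,0,0,0,0.5],[0.02,0,0,0,0,0,0.5],[0.02,0,0,0,0,0,0.5]],
  ],
)

```text
time_s: 9.4
tcp_pos: [0.6663, 0.1852, 0.0202]
ee_rot: [-3.139, 0.001, 1.622]
ft_force: [-5.3, -3.0, -0.3]
width: 0.0552
grasp_force: 30.0
```

arm_command(
  moves=[
    [[0.01,0,0,0,0,0,0.5],[0.02,0,0,0,0,0,0.5],[0.02,0,0,0,0,0,0.5]],
  ],
)

```text
time_s: 9.78
tcp_pos: [0.6662, 0.1867, 0.0202]
ee_rot: [-3.138, 0.002, 1.622]
ft_force: [-5.9, -3.7, -0.4]
width: 0.0553
grasp_force: 30.0
```

arm_command(
  moves=[
    [[0.01,0,0,0,0,0,0.5],[0.02,0,0,0,0,0,0.5],[0.02,0,0,0,0,0,0.5]],
  ],
)

```text
time_s: 10.15
tcp_pos: [0.6663, 0.1869, 0.0203]
ee_rot: [-3.138, 0.004, 1.622]
ft_force: [-6.0, -9.3, -0.1]
width: 0.0555
grasp_force: 30.0
```

arm_command(
  moves=[
    [[0,0,0,0,0,0,0.15],[0,0,0,0,0,0,0.15],[0,0,0,0,0,0,0.15],[0,0,-0.4,0,0,0,0.15],[0,0,-0.8,0,0,0,0.15],[0,0,-0.8,0,0,0,0.15]],
  ],
)

```text
time_s: 10.9
tcp_pos: [0.6711, 0.1909, 0.1067]
ee_rot: [3.132, -0.001, 1.622]
ft_force: [1.0, 0.3, -0.1]
width: 0.0739
grasp_force: 0.0
```

Run:
```python
from h import *
st()
im,d=grab("scene","2"); it,_=grab("top","2")
g=cv2.cvtColor(im,cv2.COLOR_RGB2GRAY)
print("stack",rect("scene",im,(218,280,262,314),.036,225),dot("scene",im,(239,296),.036,4),"block",dot("scene",im,(296,242),.03,4))
plan((434.5-0,-257,100,71.5))
```

```text
t 10.9 tcp [671.0891 190.8609 106.7096] rpy [179.4412  -0.0741  92.9472] F [ 1.0389  0.3403 -0.0731] w 73.89 g 0.0
stack (array([ 433.6576, -257.9664]), (51.3, 41.5), -18.503273010253906) [ 433.1196 -257.9721] block [455.4682 -22.7099]
shift [-4.3466 -2.5602  0.0117] turn [ 0.0008 -0.0003  0.1787]
```

arm_command(
  moves=[
    [[-0.44,-0.26,0,0,0,0,0.1],[-0.87,-0.51,0,0,0,0,0.1],[-0.87,-0.51,0,0,0,0,0.1]],
  ],
)

```text
time_s: 11.38
tcp_pos: [0.6181, 0.0978, 0.0985]
ee_rot: [-3.137, 0.001, 1.619]
ft_force: [-0.5, 0.1, -0.6]
width: 0.0781
grasp_force: 0.0
```

arm_command(
  moves=[
    [[-0.44,-0.26,0,0,0,0,0.1],[-0.87,-0.51,0,0,0,0,0.1],[-0.87,-0.51,0,0,0,0,0.1]],
  ],
)

```text
time_s: 11.75
tcp_pos: [0.5728, 0.0093, 0.0997]
ee_rot: [-3.139, -0.0, 1.619]
ft_force: [0.3, -0.1, 0.2]
width: 0.0785
grasp_force: 0.0
```

arm_command(
  moves=[
    [[-0.44,-0.26,0,0,0,0,0.1],[-0.87,-0.51,0,0,0,0,0.1],[-0.87,-0.51,0,0,0,0,0.1]],
  ],
)

```text
time_s: 12.12
tcp_pos: [0.5274, -0.0796, 0.1004]
ee_rot: [-3.141, -0.0, 1.619]
ft_force: [0.2, 0.5, 0.1]
width: 0.0782
grasp_force: 0.0
```

arm_command(
  moves=[
    [[-0.44,-0.26,0,0,0,0,0.1],[-0.87,-0.51,0,0,0,0,0.1],[-0.87,-0.51,0,0,0,0,0.1]],
  ],
)

```text
time_s: 12.5
tcp_pos: [0.4816, -0.169, 0.1008]
ee_rot: [3.141, -0.0, 1.619]
ft_force: [-0.5, 0.9, 0.9]
width: 0.0781
grasp_force: 0.0
```

arm_command(
  moves=[
    [[-0.44,-0.26,0,0,0,0.08,0.1],[-0.87,-0.51,0,0,0,0.16,0.1],[-0.87,-0.51,0,0,0,0.179,0.1],[-0.87,-0.51,0,0,0,0.179,0.1],[-0.87,-0.51,0,0,0,0.179,0.1]],
  ],
)

```text
time_s: 13.12
tcp_pos: [0.4359, -0.2562, 0.1008]
ee_rot: [-3.141, -0.001, 1.25]
ft_force: [0.3, -0.2, 0.2]
width: 0.0782
grasp_force: 0.0
```

Run:
```python
from h import *
st()
im,d=load("scene","2"); it,_=load("top","2")
print("placed S",dot("scene",im,(390,225),.026,3))
gs=cv2.cvtColor(im,cv2.COLOR_RGB2GRAY)
it,_=grab("top","3"); im,_=grab("scene","3")
for a,n in((it,"top"),(im,"scene")):
    print(n,rect(n,a,(275,128,345,175) if n=="top" else (370,205,425,250),.026,212 if n=="top" else 225))
plan((433,-257,100,71.5),(433,-257,29,71.5))
```

```text
t 13.12 tcp [ 435.9462 -256.1953  100.8267] rpy [-179.9926   -0.0371   71.6008] F [ 0.3433 -0.2402  0.2169] w 78.18 g 0.0
placed S [655.6251 157.9516]
top (array([664.2703, 184.4035]), (53.9, 45.1), 3.597454071044922)
scene (array([752.2832, 142.8375]), (67.0, 31.5), -71.99644088745117)
shift [-0.0132 -0.0235  0.0091] turn [-0.     -0.0002  0.0006]
shift [ 0.   -0.    0.71] turn [0. 0. 0.]
```

arm_command(
  moves=[
    [[-0.01,-0.02,0.36,0,0,0,0.1],[-0.01,-0.02,0.66,0,0,0,0.1],[-0.01,-0.02,0.71,0,0,0,0.1],[-0.01,-0.02,0.71,0,0,0,0.1],[-0.01,-0.02,0.71,0,0,0,0.5],[-0.01,-0.02,0.71,0,0,0,0.5],[-0.01,-0.02,0.71,0,0,0,0.5],[-0.01,-0.02,0.71,0,0,0,0.5]],
  ],
  force=30,
)

```text
time_s: 14.22
tcp_pos: [0.433, -0.2582, 0.0307]
ee_rot: [3.141, 0.0, 1.247]
ft_force: [-0.3, -0.1, 4.3]
width: 0.0554
grasp_force: 30.0
```

arm_command(
  moves=[
    [[0,0,-0.35,0,0,-0.05,0.5],[0,0,-0.7,0,0,-0.1,0.5],[0,0,-0.7,0,0,-0.178,0.5],[0,0,-0.7,0,0,-0.178,0.5],[0,0,-0.7,0,0,-0.178,0.5]],
  ],
  force=40,
)

```text
time_s: 14.85
tcp_pos: [0.4321, -0.2574, 0.0993]
ee_rot: [-3.141, -0.001, 1.617]
ft_force: [-0.1, -0.3, -0.4]
width: 0.0551
grasp_force: 40.0
```

Run:
```python
from h import *
st(); plan((663,129,100,92.85),(663,129,23,92.85))
```

```text
t 14.85 tcp [ 432.1449 -257.4422   99.2876] rpy [-179.9375   -0.0576   92.6263] F [-0.1125 -0.2612 -0.396 ] w 55.05 g 40.0
shift [ 3.7546  2.4832 -0.0061] turn [-0.0005 -0.0005 -0.0019]
shift [-0.   -0.    0.77] turn [0. 0. 0.]
```

arm_command(
  moves=[
    [[0.47,0.31,0,0,0,0,0.5],[0.94,0.62,0,0,0,0,0.5],[0.94,0.62,0,0,0,0,0.5]],
  ],
)

```text
time_s: 15.22
tcp_pos: [0.4908, -0.1577, 0.0992]
ee_rot: [-3.141, -0.002, 1.622]
ft_force: [0.0, -0.2, -0.9]
width: 0.0553
grasp_force: 40.0
```

arm_command(
  moves=[
    [[0.47,0.31,0,0,0,0,0.5],[0.94,0.62,0,0,0,0,0.5],[0.94,0.62,0,0,0,0,0.5]],
  ],
)

```text
time_s: 15.6
tcp_pos: [0.548, -0.0619, 0.0995]
ee_rot: [-3.141, -0.001, 1.622]
ft_force: [0.5, -0.4, -0.3]
width: 0.0552
grasp_force: 40.0
```

arm_command(
  moves=[
    [[0.47,0.31,0,0,0,0,0.5],[0.94,0.62,0,0,0,0,0.5],[0.94,0.62,0,0,0,0,0.5]],
  ],
)

```text
time_s: 15.98
tcp_pos: [0.6054, 0.0342, 0.0995]
ee_rot: [-3.141, -0.0, 1.621]
ft_force: [0.2, -0.6, -0.6]
width: 0.0547
grasp_force: 40.0
```

arm_command(
  moves=[
    [[0.47,0.31,0,0,0,0,0.5],[0.94,0.62,0,0,0,-0.002,0.5],[0.94,0.62,0.3,0,0,-0.002,0.5],[0.94,0.62,0.6,0,0,-0.002,0.5],[0.94,0.62,0.68,0,0,-0.002,0.5],[0.94,0.62,0.68,0,0,-0.002,0.5]],
  ],
)

```text
time_s: 16.73
tcp_pos: [0.6614, 0.1281, 0.0315]
ee_rot: [-3.14, 0.0, 1.622]
ft_force: [1.1, 0.4, -1.0]
width: 0.0555
grasp_force: 40.0
```

Run:
```python
from h import *
st(); plan((663,129,22,92.85))
im,_=grab("scene","4"); crop(im,(330,190,450,290),5,"c4.png")
print("block",dot("scene",im,(296,242),.03,4))
```

```text
t 16.73 tcp [661.4198 128.1267  31.5275] rpy [-179.9023    0.0227   92.942 ] F [ 1.0683  0.4123 -0.9959] w 55.49 g 40.0
shift [0.0079 0.0164 0.0952] turn [-0.0008  0.0002  0.0008]
block [455.4638 -22.6907]
```

View pics/c4.png

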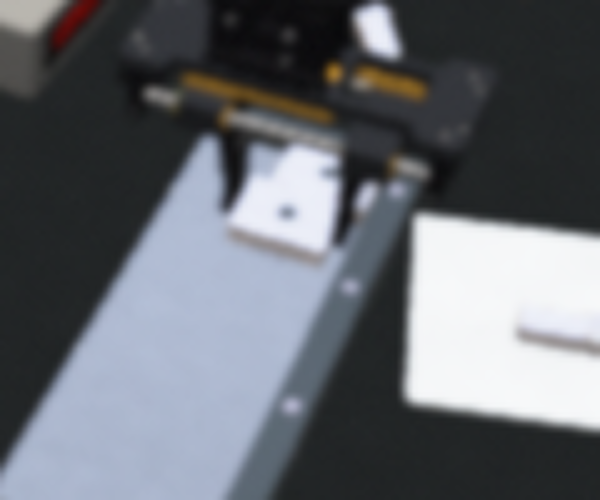

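The second plate is held square at (285,212) in the crop. The first is visible behind it against the stop. I'll lower it and push it to the fence.

arm_command(
  moves=[
    [[0,0,0.1,0,0,0,0.5],[0,0.03,0.1,0,0,0,0.5],[0,0.06,0.1,0,0,0,0.5],[0,0.06,0.1,0,0,0,0.5]],
  ],
)

```text
time_s: 17.27
tcp_pos: [0.6686, 0.1302, 0.0225]
ee_rot: [3.141, 0.0, 1.624]
ft_force: [-0.7, 0.6, -1.0]
width: 0.0552
grasp_force: 40.0
```

arm_command(
  moves=[
    [[0,0.01,0,0,0,0,0.5],[0,0.02,0,0,0,0,0.5],[0,0.02,0,0,0,0,0.5]],
  ],
)

```text
time_s: 17.65
tcp_pos: [0.6691, 0.1303, 0.0217]
ee_rot: [-3.14, -0.0, 1.624]
ft_force: [-3.6, -0.1, 0.8]
width: 0.0551
grasp_force: 40.0
```

arm_command(
  moves=[
    [[0,0.01,0,0,0,0,0.5],[0,0.015,0,0,0,0,0.5],[0,0.015,0,0,0,0,0.5]],
  ],
)

```text
time_s: 18.02
tcp_pos: [0.6692, 0.1303, 0.0212]
ee_rot: [-3.137, 0.0, 1.624]
ft_force: [-8.5, 0.1, 2.2]
width: 0.0555
grasp_force: 40.0
```

arm_command(
  moves=[
    [[0.03,-0.01,0,0,0,0,0.5],[0.06,-0.01,0,0,0,0,0.5],[0.09,-0.01,0,0,0,0,0.5],[0.09,-0.01,0,0,0,0,0.5]],
  ],
)

```text
time_s: 18.52
tcp_pos: [0.6688, 0.1391, 0.0212]
ee_rot: [-3.139, 0.0, 1.624]
ft_force: [-5.1, -1.4, -1.2]
width: 0.0555
grasp_force: 40.0
```

arm_command(
  moves=[
    [[0.01,0,0,0,0,0,0.5],[0.02,0,0,0,0,0,0.5],[0.02,0,0,0,0,0,0.5]],
  ],
)

```text
time_s: 18.9
tcp_pos: [0.6687, 0.14, 0.0212]
ee_rot: [-3.139, 0.002, 1.624]
ft_force: [-5.1, -5.3, -0.2]
width: 0.0552
grasp_force: 40.0
```

arm_command(
  moves=[
    [[0.01,0,0,0,0,0,0.5],[0.02,0,0,0,0,0,0.5],[0.02,0,0,0,0,0,0.5]],
  ],
)

```text
time_s: 19.27
tcp_pos: [0.6687, 0.1401, 0.0212]
ee_rot: [-3.138, 0.004, 1.624]
ft_force: [-4.4, -10.8, 0.4]
width: 0.0554
grasp_force: 40.0
```

arm_command(
  moves=[
    [[0,0,0,0,0,0,0.15],[0,0,0,0,0,0,0.15],[0,0,0,0,0,0,0.15],[0,0,-0.4,0,0,0,0.15],[0,0,-0.8,0,0,0,0.15],[0,0,-0.8,0,0,0,0.15]],
  ],
)

```text
time_s: 20.02
tcp_pos: [0.6735, 0.1441, 0.1076]
ee_rot: [3.132, -0.001, 1.624]
ft_force: [-0.7, -0.2, -0.4]
width: 0.0737
grasp_force: 0.0
```

Run:
```python
from h import *
im,_=grab("scene","5"); g=cv2.cvtColor(im,cv2.COLOR_RGB2GRAY)
for t in(215,225): print("stack",rect("scene",im,(218,284,262,318),.022,t))
print(dot("scene",im,(240,301),.022,4),"block",dot("scene",im,(296,242),.03,4))
st(); plan((433,-257.5,100,71.5))
```

```text
stack (array([ 434.9472, -259.9059]), (54.0, 43.9), -19.825729370117188)
stack (array([ 434.8875, -260.0834]), (52.2, 41.9), -19.78998565673828)
[ 434.4463 -259.8376] block [455.4559 -22.7078]
t 20.07 tcp [671.7958 143.8077 104.9177] rpy [179.6827  -0.0231  93.0674] F [-0.1319  0.4065  0.1326] w 73.97 g 0.0
shift [-3.8796 -2.5995  0.0332] turn [ 0.0026 -0.0007  0.1797]
```

arm_command(
  moves=[
    [[-0.49,-0.32,0,0,0,0,0.1],[-0.97,-0.65,0,0,0,0,0.1],[-0.97,-0.65,0,0,0,0,0.1]],
  ],
)

```text
time_s: 20.45
tcp_pos: [0.6067, 0.0403, 0.0996]
ee_rot: [-3.137, 0.0, 1.621]
ft_force: [-0.0, -0.2, 1.0]
width: 0.078
grasp_force: 0.0
```

arm_command(
  moves=[
    [[-0.49,-0.32,0,0,0,0,0.1],[-0.97,-0.65,0,0,0,0,0.1],[-0.97,-0.65,0,0,0,0,0.1]],
  ],
)

```text
time_s: 20.82
tcp_pos: [0.5485, -0.0594, 0.1009]
ee_rot: [-3.14, -0.0, 1.62]
ft_force: [1.3, 0.4, 1.1]
width: 0.0786
grasp_force: 0.0
```

arm_command(
  moves=[
    [[-0.49,-0.32,0,0,0,0,0.1],[-0.97,-0.65,0,0,0,0,0.1],[-0.97,-0.65,0,0,0,0,0.1]],
  ],
)

```text
time_s: 21.2
tcp_pos: [0.4898, -0.1594, 0.1016]
ee_rot: [-3.141, -0.0, 1.62]
ft_force: [-0.0, 0.7, 0.5]
width: 0.0785
grasp_force: 0.0
```

arm_command(
  moves=[
    [[-0.49,-0.32,0,0,0,0.08,0.1],[-0.98,-0.66,0,0,0,0.16,0.1],[-0.98,-0.66,0,0,0,0.19,0.1],[-0.98,-0.66,0,0,0,0.19,0.1],[-0.98,-0.66,0,0,0,0.19,0.1]],
  ],
)

```text
time_s: 21.82
tcp_pos: [0.4308, -0.2578, 0.1018]
ee_rot: [-3.141, -0.001, 1.229]
ft_force: [-0.6, 0.3, 0.2]
width: 0.0781
grasp_force: 0.0
```

Run:
```python
from h import *
st(); plan((434.4,-259,60,70.2),(434.4,-259,15,70.2))
```

```text
t 21.82 tcp [ 430.8113 -257.8088  101.7689] rpy [-179.9882   -0.0338   70.4326] F [-0.6473  0.3302  0.1827] w 78.05 g 0.0
shift [0.0005 0.0379 0.4177] turn [-0.0001 -0.0003  0.0019]
shift [ 0.   -0.    0.45] turn [0. 0. 0.]
```

arm_command(
  moves=[
    [[0,0.02,0.4,0,0,0,0.1],[0,0.04,0.7,0,0,0.002,0.1],[0,0.04,0.87,0,0,0.002,0.1],[0,0.04,0.87,0,0,0.002,0.1],[0,0.04,0.87,0,0,0.002,0.5],[0,0.04,0.87,0,0,0.002,0.5],[0,0.04,0.87,0,0,0.002,0.5],[0,0.04,0.87,0,0,0.002,0.5]],
  ],
  force=40,
)

```text
time_s: 22.82
tcp_pos: [0.4341, -0.2609, 0.0159]
ee_rot: [3.14, 0.0, 1.222]
ft_force: [0.3, 1.2, 4.8]
width: 0.0556
grasp_force: 40.0
```

arm_command(
  moves=[
    [[0,0,-0.43,0,0,-0.05,0.5],[0,0,-0.85,0,0,-0.1,0.5],[0,0,-0.85,0,0,-0.188,0.5],[0,0,-0.85,0,0,-0.188,0.5],[0,0,-0.85,0,0,-0.188,0.5]],
  ],
)

```text
time_s: 23.45
tcp_pos: [0.4329, -0.2599, 0.0992]
ee_rot: [-3.14, -0.001, 1.612]
ft_force: [0.2, -0.8, -0.7]
width: 0.0552
grasp_force: 40.0
```

Run:
```python
from h import *
st(); plan((665,85,100,92.9),(665,85,22,92.9))
```

```text
t 23.45 tcp [ 432.9356 -259.9363   99.1889] rpy [-179.9275   -0.0672   92.3566] F [ 0.1625 -0.7633 -0.7073] w 55.23 g 40.0
shift [ 3.351   2.4605 -0.0073] turn [-0.0006 -0.0006 -0.0045]
shift [ 0.   -0.    0.78] turn [0. 0. 0.]
```

arm_command(
  moves=[
    [[0.42,0.31,0,0,0,0,0.5],[0.84,0.61,0,0,0,0,0.5],[0.84,0.61,0,0,0,0,0.5]],
  ],
)

```text
time_s: 23.82
tcp_pos: [0.4914, -0.1709, 0.0991]
ee_rot: [-3.14, -0.002, 1.617]
ft_force: [0.3, -1.0, -0.8]
width: 0.0554
grasp_force: 40.0
```

arm_command(
  moves=[
    [[0.42,0.31,0,0,0,0,0.5],[0.84,0.61,0,0,0,0,0.5],[0.84,0.61,0,0,0,0,0.5]],
  ],
)

```text
time_s: 24.2
tcp_pos: [0.5485, -0.0852, 0.0993]
ee_rot: [-3.141, -0.001, 1.617]
ft_force: [-0.2, -0.9, -1.0]
width: 0.0554
grasp_force: 40.0
```

arm_command(
  moves=[
    [[0.42,0.31,0,0,0,0,0.5],[0.84,0.61,0,0,0,0,0.5],[0.84,0.61,0,0,0,0,0.5]],
  ],
)

```text
time_s: 24.58
tcp_pos: [0.6056, 0.0006, 0.0994]
ee_rot: [-3.141, -0.0, 1.617]
ft_force: [-1.0, -1.3, -0.4]
width: 0.055
grasp_force: 40.0
```

arm_command(
  moves=[
    [[0.42,0.31,0,0,0,0,0.5],[0.83,0.61,0,0,0,-0.004,0.5],[0.83,0.61,0.4,0,0,-0.004,0.5],[0.83,0.61,0.7,0,0,-0.004,0.5],[0.83,0.61,0.7,0,0,-0.004,0.5],[0.83,0.61,0.7,0,0,-0.004,0.5]],
  ],
)

```text
time_s: 25.32
tcp_pos: [0.6628, 0.0836, 0.031]
ee_rot: [3.141, 0.0, 1.622]
ft_force: [0.3, -0.1, 0.1]
width: 0.0553
grasp_force: 40.0
```

Run:
```python
from h import *
st(); plan((665,85,21.5,92.9))
im,_=grab("scene","6"); print("block",dot("scene",im,(296,242),.03,4))
it,_=grab("top","6"); print("block top",dot("top",it,(349,208),.03,3))
```

```text
t 25.32 tcp [662.7617  83.6459  31.0006] rpy [179.9606   0.0198  92.9432] F [ 0.3165 -0.1026  0.0549] w 55.26 g 40.0
shift [0.0124 0.023  0.095 ] turn [0.0003 0.0002 0.0004]
block [455.4612 -22.7061]
block top [452.3426 -21.6546]
```

arm_command(
  moves=[
    [[0,0,0.1,0,0,0,0.5],[0,0.03,0.1,0,0,0,0.5],[0,0.06,0.1,0,0,0,0.5],[0,0.06,0.1,0,0,0,0.5]],
  ],
)

```text
time_s: 25.92
tcp_pos: [0.6687, 0.0856, 0.0201]
ee_rot: [3.141, -0.0, 1.624]
ft_force: [0.9, -0.1, -0.5]
width: 0.0549
grasp_force: 40.0
```

arm_command(
  moves=[
    [[0,0.01,0.005,0,0,0,0.5],[0,0.02,0.005,0,0,0,0.5],[0,0.02,0.005,0,0,0,0.5]],
  ],
)

```text
time_s: 26.3
tcp_pos: [0.6707, 0.0857, 0.02]
ee_rot: [3.141, -0.0, 1.624]
ft_force: [-2.7, 0.5, 3.8]
width: 0.0552
grasp_force: 40.0
```

arm_command(
  moves=[
    [[0,0.01,0.005,0,0,0,0.5],[0,0.015,0.005,0,0,0,0.5],[0,0.015,0.005,0,0,0,0.5]],
  ],
)

```text
time_s: 26.68
tcp_pos: [0.6713, 0.0857, 0.02]
ee_rot: [-3.14, -0.0, 1.624]
ft_force: [-6.6, 0.5, 9.3]
width: 0.0553
grasp_force: 40.0
```

arm_command(
  moves=[
    [[0.02,0,-0.015,0,0,0,0.5],[0.05,0,-0.015,0,0,0,0.5],[0.09,0,-0.015,0,0,0,0.5],[0.09,0,-0.015,0,0,0,0.5]],
  ],
)

```text
time_s: 27.18
tcp_pos: [0.6708, 0.0949, 0.0201]
ee_rot: [-3.14, -0.0, 1.624]
ft_force: [-3.8, -1.4, 1.1]
width: 0.0554
grasp_force: 40.0
```

arm_command(
  moves=[
    [[0.01,0,0,0,0,0,0.5],[0.02,0,0,0,0,0,0.5],[0.02,0,0,0,0,0,0.5]],
  ],
)

```text
time_s: 27.55
tcp_pos: [0.6709, 0.095, 0.0201]
ee_rot: [-3.14, 0.002, 1.624]
ft_force: [-3.3, -7.0, 0.2]
width: 0.0554
grasp_force: 40.0
```

arm_command(
  moves=[
    [[0.01,0,0,0,0,0,0.5],[0.02,0,0,0,0,0,0.5],[0.02,0,0,0,0,0,0.5]],
  ],
)

```text
time_s: 27.92
tcp_pos: [0.6709, 0.0951, 0.0201]
ee_rot: [-3.14, 0.005, 1.623]
ft_force: [-4.0, -12.5, 0.8]
width: 0.0556
grasp_force: 40.0
```

Contact made. I'll release, back off and check the row and the block.

arm_command(
  moves=[
    [[0,0,0,0,0,0,0.15],[0,0,0,0,0,0,0.15],[0,0,0,0,0,0,0.15],[0,0,-0.4,0,0,0,0.15],[0,0,-0.9,0,0,0,0.15],[0,0,-0.9,0,0,0,0.15]],
  ],
)

```text
time_s: 28.68
tcp_pos: [0.6753, 0.0994, 0.117]
ee_rot: [3.131, -0.0, 1.625]
ft_force: [0.6, -0.6, -0.1]
width: 0.0739
grasp_force: 0.0
```

arm_command(
  moves=[
    [[-0.4,-0.5,0,0,0,0,0],[-0.5,-1,0,0,0,0,0],[-0.5,-1,0,0,0,0,0],[-0.5,-1,0,0,0,0,0]],
  ],
)

```text
time_s: 29.18
tcp_pos: [0.5745, 0.0437, 0.1106]
ee_rot: [3.14, -0.0, 1.624]
ft_force: [0.4, 0.3, -0.1]
width: 0.0869
grasp_force: 0.0
```

Run:
```python
from h import *
st(); im,_=grab("scene","7"); it,_=grab("top","7")
print("block",rect("scene",im,(280,230,314,262),.03,185),dot("scene",im,(296,242),.03,4))
a=cv2.resize(im[190:310,330:430],(500,600),interpolation=cv2.INTER_CUBIC); b=cv2.resize(it[128:176,272:332],(750,600)[:2],interpolation=cv2.INTER_CUBIC)
cv2.imwrite("pics/c7.png",cv2.resize(np.hstack([a,b]),(800,384))[:,:,::-1])
plan((454.5,-22.5,100,64.7))
```

```text
t 29.18 tcp [574.4983  43.6697 110.6178] rpy [179.9312  -0.0096  93.0444] F [ 0.4053  0.2909 -0.1434] w 86.88 g 0.0
block (array([483.6438,   8.6332]), (47.6, 36.9), -27.82614517211914) [nan nan]
shift [-0.597  -1.2449  0.1091] turn [ 0.001  -0.0002  0.2364]h.py:35: RuntimeWarning: invalid value encountered in scalar divide
  return ray(n,[u+(w*xx).sum()/w.sum(),v+(w*yy).sum()/w.sum()],z)[0,:2]*1000
```

View pics/c7.png

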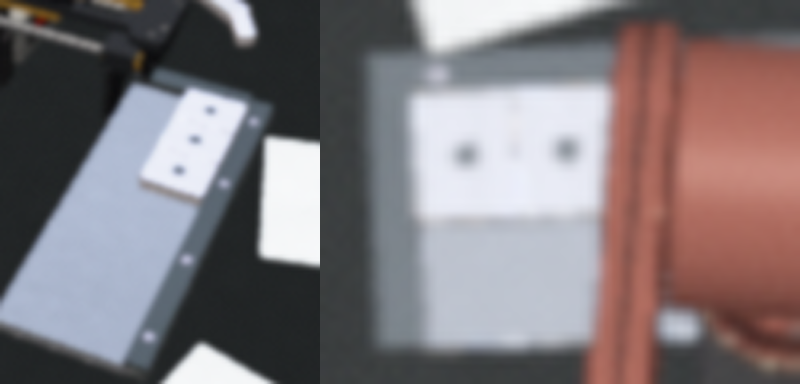

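The row of three is closed: the plates sit at crop left (195,140) with their dots evenly spaced. The block appears to have been knocked aside, so I'll re-measure it.

Run:
```python
from h import *
im,_=load("scene","7")
c,_,_=rect("scene",im,(280,225,330,265),.03,185); print(rect("scene",im,(280,225,330,265),.03,185),rect("scene",im,(280,225,330,265),.03,160))
p=np.linalg.inv(M["scene"]["pose"])@np.r_[c/1000,.03,1]; u=p[:2]/p[2]*f("scene")+[M["scene"]["cx"],M["scene"]["cy"]]; print(u)
u=np.round(u).astype(int); print(dot("scene",im,u,.03,4))
crop(im,(260,200,340,260),6,"c8.png")
```

```text
(array([483.5318,   8.4988]), (47.4, 36.6), -27.54517364501953) (array([483.4065,   8.2596]), (51.0, 40.2), -27.562084197998047)
[310.6895 238.4528]
[483.3402  12.1383]
```

View pics/c8.png

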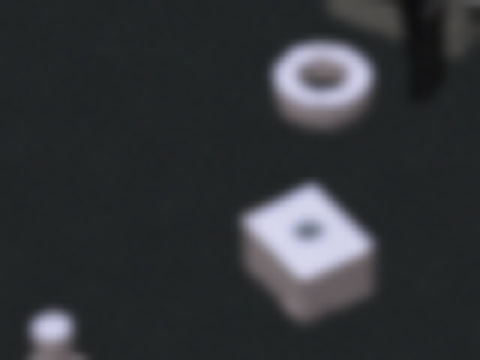

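The dot at crop (308,231), px (311,238), puts the block at about (483, 12) mm, rotated −27°.

Run:
```python
from h import *
plan((483,12.5,100,63),(483,12.5,10,63))
```

```text
shift [-0.2627 -0.9415  0.1098] turn [ 0.001  -0.0003  0.2506]
shift [ 0.  -0.   0.9] turn [0. 0. 0.]
```

arm_command(
  moves=[
    [[-0.13,-0.5,0.05,0,0,0.08,0],[-0.26,-0.94,0.1,0,0,0.16,0],[-0.26,-0.94,0.1,0,0,0.25,0],[-0.26,-0.94,0.1,0,0,0.25,0],[-0.26,-0.94,0.1,0,0,0.25,0]],
  ],
)

```text
time_s: 29.9
tcp_pos: [0.4829, 0.0126, 0.1012]
ee_rot: [3.14, -0.001, 1.105]
ft_force: [-0.2, 0.0, -0.8]
width: 0.0873
grasp_force: 0.0
```

Run:
```python
from h import *
st(); plan((483,12.5,60,63),(483,12.5,10,63))
```

```text
t 29.9 tcp [482.9188  12.5721 101.1818] rpy [179.9184  -0.0322  63.2839] F [-0.23    0.0186 -0.8492] w 87.25 g 0.0
shift [-0.0005  0.0005  0.4118] turn [ 0.0007 -0.0003  0.0024]
shift [ 0.  -0.   0.5] turn [0. 0. 0.]
```

arm_command(
  moves=[
    [[0,0,0.45,0,0,0,0],[0,0,0.8,0,0,0,0],[0,0,0.92,0,0,0,0],[0,0,0.92,0,0,0,0],[0,0,0.92,0,0,0,0.55],[0,0,0.92,0,0,0,0.55],[0,0,0.92,0,0,0,0.55],[0,0,0.92,0,0,0,0.55],[0,0,0.92,0,0,0,0.55]],
  ],
  force=45,
)

```text
time_s: 31.02
tcp_pos: [0.4818, 0.0123, 0.0089]
ee_rot: [3.141, -0.0, 1.1]
ft_force: [-0.7, 0.4, 1.6]
width: 0.0498
grasp_force: 45.0
```

arm_command(
  moves=[
    [[0,0,-0.4,0,0,-0.08,0.55],[0,0,-0.6,0,0,-0.16,0.55],[0,0,-0.6,0,0,-0.248,0.55],[0,0,-0.6,0,0,-0.248,0.55],[0,0,-0.6,0,0,-0.248,0.55]],
  ],
)

```text
time_s: 31.65
tcp_pos: [0.4806, 0.0126, 0.0677]
ee_rot: [-3.14, -0.0, 1.616]
ft_force: [-0.0, -0.2, -4.6]
width: 0.0497
grasp_force: 45.0
```

Run:
```python
from h import *
st(); plan((670,39,70,92.95),(670,39,24,92.95))
```

```text
t 31.65 tcp [480.5596  12.5715  67.6549] rpy [-179.8944   -0.0215   92.5964] F [-0.0123 -0.177  -4.5847] w 49.72 g 45.0
shift [ 0.1782  1.9044 -0.0269] turn [-0.0009 -0.0002 -0.0029]
shift [ 0.   -0.    0.46] turn [0. 0. 0.]
```

arm_command(
  moves=[
    [[0.04,0.45,0,0,0,0,0.55],[0.08,0.95,0,0,0,0,0.55],[0.08,0.95,0,0,0,0,0.55]],
  ],
)

```text
time_s: 32.02
tcp_pos: [0.5784, 0.0253, 0.0675]
ee_rot: [3.141, -0.0, 1.617]
ft_force: [-0.3, -0.4, -3.8]
width: 0.0496
grasp_force: 45.0
```

arm_command(
  moves=[
    [[0.05,0.45,0,0,0,-0.003,0.55],[0.09,0.95,0,0,0,-0.003,0.55],[0.09,0.95,0.3,0,0,-0.003,0.55],[0.09,0.95,0.42,0,0,-0.003,0.55],[0.09,0.95,0.42,0,0,-0.003,0.55],[0.09,0.95,0.42,0,0,-0.003,0.55]],
  ],
)

```text
time_s: 32.78
tcp_pos: [0.6704, 0.0386, 0.0274]
ee_rot: [3.141, 0.0, 1.625]
ft_force: [0.3, -0.1, -4.0]
width: 0.0497
grasp_force: 45.0
```

Run:
```python
from h import *
st(); plan((670,39,21.5,92.95))
im,_=grab("scene","9"); crop(im,(330,190,450,290),5,"c9.png")
```

```text
t 32.77 tcp [670.3582  38.6061  27.3737] rpy [179.9618   0.0046  93.133 ] F [ 0.3499 -0.0644 -3.9753] w 49.67 g 45.0
shift [ 0.0041 -0.0034  0.0587] turn [0.0003 0.     0.0015]
```

View pics/c9.png

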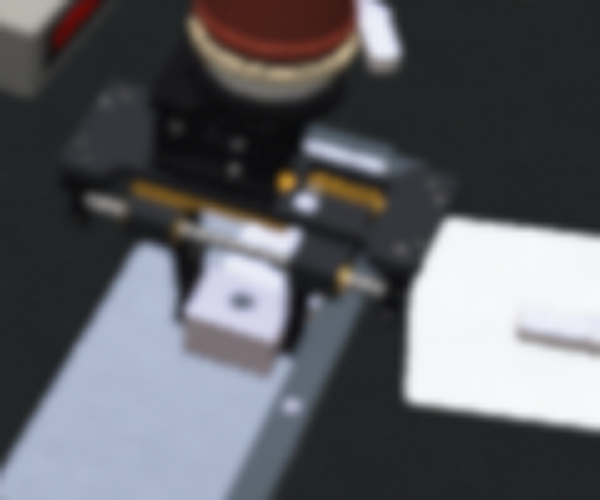

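The block is held square at (240,300), in line behind the plates. I'll lower it and push it to the fence.

arm_command(
  moves=[
    [[0,0,0.06,0,0,0.001,0.55],[0,0.02,0.06,0,0,0.001,0.55],[0,0.04,0.06,0,0,0.001,0.55],[0,0.04,0.06,0,0,0.001,0.55]],
  ],
)

```text
time_s: 33.33
tcp_pos: [0.6749, 0.0389, 0.021]
ee_rot: [3.141, 0.0, 1.624]
ft_force: [0.4, -0.3, -1.4]
width: 0.0499
grasp_force: 45.0
```

arm_command(
  moves=[
    [[0,0.01,0,0,0,0,0.55],[0,0.02,0,0,0,0,0.55],[0,0.02,0,0,0,0,0.55]],
  ],
)

```text
time_s: 33.7
tcp_pos: [0.6766, 0.039, 0.0209]
ee_rot: [3.141, 0.0, 1.624]
ft_force: [-3.0, -0.8, 2.1]
width: 0.0496
grasp_force: 45.0
```

arm_command(
  moves=[
    [[0,0.01,0,0,0,0,0.55],[0,0.02,0,0,0,0,0.55],[0,0.02,0,0,0,0,0.55]],
  ],
)

```text
time_s: 34.08
tcp_pos: [0.6768, 0.0391, 0.021]
ee_rot: [-3.138, -0.0, 1.624]
ft_force: [-10.7, -0.8, 8.6]
width: 0.0498
grasp_force: 45.0
```

arm_command(
  moves=[
    [[0.03,-0.01,-0.012,0,0,0,0.55],[0.06,-0.01,-0.012,0,0,0,0.55],[0.09,-0.01,-0.012,0,0,0,0.55],[0.12,-0.01,-0.012,0,0,0,0.55],[0.12,-0.01,-0.012,0,0,0,0.55]],
  ],
)

```text
time_s: 34.7
tcp_pos: [0.6761, 0.0517, 0.021]
ee_rot: [-3.14, -0.001, 1.624]
ft_force: [-3.0, 0.2, -6.0]
width: 0.0494
grasp_force: 45.0
```

arm_command(
  moves=[
    [[0.01,0,0,0,0,0,0.55],[0.02,0,0,0,0,0,0.55],[0.02,0,0,0,0,0,0.55]],
  ],
)

```text
time_s: 35.08
tcp_pos: [0.6761, 0.053, 0.0214]
ee_rot: [-3.14, -0.0, 1.624]
ft_force: [-4.7, -1.6, -5.9]
width: 0.0495
grasp_force: 45.0
```

arm_command(
  moves=[
    [[0.01,0,0,0,0,0,0.55],[0.02,0,0,0,0,0,0.55],[0.02,0,0,0,0,0,0.55]],
  ],
)

```text
time_s: 35.45
tcp_pos: [0.676, 0.0549, 0.0215]
ee_rot: [-3.14, 0.0, 1.624]
ft_force: [-4.9, -3.1, -4.7]
width: 0.0498
grasp_force: 45.0
```

arm_command(
  moves=[
    [[0.01,0,0,0,0,0,0.55],[0.02,0,0,0,0,0,0.55],[0.02,0,0,0,0,0,0.55]],
  ],
)

```text
time_s: 35.83
tcp_pos: [0.6759, 0.0558, 0.0215]
ee_rot: [-3.14, 0.002, 1.624]
ft_force: [-5.2, -6.0, -3.8]
width: 0.0499
grasp_force: 45.0
```

arm_command(
  moves=[
    [[0.01,0,0.005,0,0,0,0.55],[0.02,0,0.005,0,0,0,0.55],[0.02,0,0.005,0,0,0,0.55]],
  ],
)

```text
time_s: 36.2
tcp_pos: [0.6759, 0.0559, 0.0215]
ee_rot: [-3.14, 0.004, 1.623]
ft_force: [-6.5, -11.3, -1.6]
width: 0.0492
grasp_force: 45.0
```

arm_command(
  moves=[
    [[0.01,0.005,0,0,0,0,0.55],[0.02,0.01,0,0,0,0,0.55],[0.02,0.01,0,0,0,0,0.55]],
  ],
)

```text
time_s: 36.58
tcp_pos: [0.6759, 0.056, 0.0215]
ee_rot: [-3.138, 0.007, 1.623]
ft_force: [-11.0, -17.3, 1.5]
width: 0.0498
grasp_force: 45.0
```

arm_command(
  moves=[
    [[0,0,0,0,0,0,0.2],[0,0,0,0,0,0,0.2],[0,0,0,0,0,0,0.2],[0,0,-0.4,0,0,0,0.2],[0,0,-1.0,0,0,0,0.2],[0,0,-1.0,0,0,0,0.2],[0,0,-1.0,0,0,0,0.2]],
  ],
)

```text
time_s: 37.45
tcp_pos: [0.678, 0.0616, 0.1223]
ee_rot: [3.139, -0.0, 1.624]
ft_force: [-0.7, -0.0, -0.0]
width: 0.0692
grasp_force: 0.0
```

Run:
```python
from h import *
st(); im,d=grab("scene","10"); it,dt=grab("top","10")
print("btn S",dot("scene",im,(335,179),.065,5))
P=cloud("scene",d); q=P[174:184,330:341].reshape(-1,3); print("btn z",np.percentile(q[:,2],[5,50,95]))
print(P[179,325:346,2])
plan((432.5,254.5,120,92.85))
```

```text
t 37.45 tcp [677.996   61.5815 122.2696] rpy [179.8566  -0.0013  93.0766] F [-0.7176 -0.045  -0.0494] w 69.24 g 0.0
btn S [431.6924 255.8505]
btn z [0.0545 0.0689 0.0793]
[0.0539 0.0538 0.0684 0.0659 0.069  0.0717 0.0767 0.0751 0.0743 0.0784
 0.0793 0.075  0.0726 0.0701 0.0651 0.0691 0.0579 0.0529 0.0498 0.0543
 0.0545]
shift [ 2.0583 -2.3317  0.0029] turn [-0.001  -0.0001  0.0018]
```

arm_command(
  moves=[
    [[0.34,-0.38,0,0,0,0,1],[0.68,-0.77,0,0,0,0,1],[0.68,-0.77,0,0,0,0,1]],
  ],
  force=10,
)

```text
time_s: 37.92
tcp_pos: [0.5926, 0.1271, 0.1186]
ee_rot: [-3.136, -0.001, 1.627]
ft_force: [0.4, -1.0, 0.3]
width: 0.0474
grasp_force: 0.0
```

arm_command(
  moves=[
    [[0.34,-0.38,0,0,0,0,1],[0.68,-0.77,0,0,0,0,1],[0.68,-0.77,0,0,0,0,1]],
  ],
)

```text
time_s: 38.3
tcp_pos: [0.5138, 0.1901, 0.1199]
ee_rot: [-3.139, 0.0, 1.627]
ft_force: [0.8, 0.1, -0.3]
width: 0.0172
grasp_force: 0.0
```

arm_command(
  moves=[
    [[0.34,-0.38,0,0,0,0,1],[0.67,-0.77,0,0,0,0,1],[0.67,-0.77,0,0,0,0,1],[0.67,-0.77,0,0,0,0,1],[0.67,-0.77,0,0,0,0,1]],
  ],
)

```text
time_s: 38.92
tcp_pos: [0.4372, 0.2507, 0.1212]
ee_rot: [3.141, 0.0, 1.622]
ft_force: [1.0, -0.9, 0.9]
width: 0.0006
grasp_force: 0.0
```

Run:
```python
from h import *
st(); im,d=grab("scene","11"); it,dt=grab("top","11")
plan((434,251.5,100,92.85))
g=cv2.cvtColor(im,cv2.COLOR_RGB2GRAY)
a=cv2.resize(im[200:290,340:430],(400,400),interpolation=cv2.INTER_CUBIC); b=cv2.resize(it[128:176,272:320],(400,400),interpolation=cv2.INTER_CUBIC)
cv2.imwrite("pics/c11.png",np.hstack([a,b])[:,:,::-1])
```

```text
t 38.92 tcp [437.1696 250.7456 121.2421] rpy [179.9742   0.0132  92.9539] F [ 0.9814 -0.939   0.8943] w 0.56 g 0.0
shift [ 0.0079 -0.0275  0.2116] turn [0.0001 0.0001 0.0009]
```

View pics/c11.png

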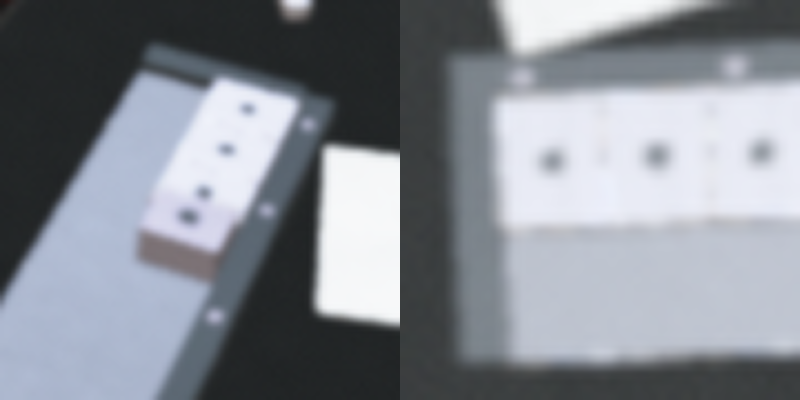

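The row is closed with the block against the last plate (left crop, dots at (247,108), (227,149), (204,191), (187,215)). I'll check the dot spacing numerically before pressing.

Run:
```python
from h import *
im,_=load("scene","11"); it,_=load("top","11")
k=90/400; W=[]
for (x,y),z in(((247,108),.026),((227,149),.026),((204,191),.026),((187,215),.042)):
    W.append(dot("scene",im,(round(340+x*k),round(200+y*k)),z,3))
W=np.array(W); a=np.radians(2.85); R=np.array([[np.cos(a),np.sin(a)],[-np.sin(a),np.cos(a)]])
print(np.diff(W@R.T,axis=0))
for b in((285,130,340,168),(285,130,322,168)): print(rect("top",it,b,.026,212))
```

```text
[[  0.0381 -43.7835]
 [  0.1914 -45.6156]
 [  2.6883 -40.2559]]
(array([667.5905, 120.3574]), (170.1, 55.5), -87.52490377426147)
(array([666.7408, 140.0121]), (130.8, 55.5), -87.52490377426147)
```

arm_command(
  moves=[
    [[0.01,-0.03,0.2,0,0,0,1],[0.01,-0.03,0.4,0,0,0,1],[0.01,-0.03,0.4,0,0,0,1]],
  ],
)

```text
time_s: 39.4
tcp_pos: [0.4318, 0.2514, 0.0797]
ee_rot: [-3.138, 0.001, 1.623]
ft_force: [-0.6, 0.4, -0.1]
width: 0.0002
grasp_force: 0.0
```

arm_command(
  moves=[
    [[0,0,0.04,0,0,0,1],[0,0,0.06,0,0,0,1],[0,0,0.06,0,0,0,1]],
  ],
)

```text
time_s: 39.78
tcp_pos: [0.4336, 0.2525, 0.0761]
ee_rot: [3.14, -0.0, 1.624]
ft_force: [0.2, -0.4, 2.2]
width: 0.0002
grasp_force: 1.0
```

arm_command(
  moves=[
    [[0,0,0.02,0,0,0,1],[0,0,0.03,0,0,0,1],[0,0,0.03,0,0,0,1]],
  ],
)

```text
time_s: 40.15
tcp_pos: [0.4335, 0.2526, 0.0727]
ee_rot: [3.14, -0.0, 1.624]
ft_force: [3.0, -0.8, 4.7]
width: 0.0005
grasp_force: 2.0
```

arm_command(
  moves=[
    [[0,0,0.02,0,0,0,1],[0,0,0.03,0,0,0,1],[0,0,0.03,0,0,0,1]],
  ],
)

```text
time_s: 40.52
tcp_pos: [0.4336, 0.2526, 0.0712]
ee_rot: [3.14, -0.0, 1.624]
ft_force: [-2.1, -2.1, 16.4]
width: 0.0001
grasp_force: 8.6
```

arm_command(
  moves=[
    [[0,0,0,0,0,0,1],[0,0,-0.4,0,0,0,1],[0,0,-0.9,0,0,0,1],[0,0,-0.9,0,0,0,1],[-0.5,-0.2,-0.9,0,0,0,1],[-0.5,-0.2,-0.9,0,0,0,1],[-0.5,-0.2,-0.9,0,0,0,1]],
  ],
)

```text
time_s: 41.4
tcp_pos: [0.4147, 0.2014, 0.1582]
ee_rot: [-3.14, -0.0, 1.623]
ft_force: [0.7, -0.4, 0.2]
width: 0.0004
grasp_force: 0.0
```

Run:
```python
from h import *
st(); im,d=grab("scene","12"); it,_=grab("top","12")
k=90/400; W=[]
for (x,y),z in(((247,108),.026),((227,149),.026),((204,191),.026),((187,215),.042)):
    W.append(dot("scene",im,(round(340+x*k),round(200+y*k)),z,3))
W=np.array(W); a=np.radians(2.85); R=np.array([[np.cos(a),np.sin(a)],[-np.sin(a),np.cos(a)]])
print(np.diff(W@R.T,axis=0)); print(rect("top",it,(285,130,340,168),.026,212))
z=cloud("scene",d)[172:186,328:344,2]; z0=cloud("scene",load("scene","10")[1])[172:186,328:344,2]; print("button height now/before",np.percentile(z,90),np.percentile(z0,90))
```

```text
t 41.4 tcp [414.6722 201.4366 158.1577] rpy [-179.8954   -0.0176   92.9977] F [ 0.7065 -0.3556  0.1685] w 0.37 g 0.0
[[  0.0513 -43.7761]
 [  0.1783 -45.5806]
 [  2.6943 -40.2886]]
(array([667.3483, 120.8195]), (169.7, 55.8), -86.9123227596283)
button height now/before 0.07609270901149207 0.07685986007789498
```

```bash
python3 -c "
from station import bot
print(bot.sign_off())"
```

```text
the job is handed in; nothing more can be done
None
```

The job is handed in at about 41 s: three plates are pushed tight along the fence from the end stop, the end block closes the row, and the button was pressed about 5.7 mm and is back up; the judge's verdict was not shown.

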